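Clip the sample slide onto the inspection stage

TASK

Slide the long, narrow glass slide (its upright block is the grip), steel-bar end first, under the two sprung clips of the inspection stage until it is fully home against the end stop, so that the clips ride over its bar and snap down on the glass. Leave it lying flat, straight and centred on the stage, and leave the square glass plate where it is.

Things in the scene. Friction and masses are not known exactly. Their poses are not given: they have to be found in the camera images.
- slide_grip (a point): Centre of the upright grip block (30 along x, 16 along y, 44 mm tall) of the loose long slide: a 6 mm glass pane, in all 130 (x) x 60 mm, about 0.18 kg, flat on the table, with a round steel bar, 12 mm thick, as its leading +x end, which starts roughly away from the robot. The point is 28 mm above the pane's underside, on its centre line, 110 mm behind its leading end.
- stage: Fixed grey stage, flat deck 25 mm above the table, 120 mm wide (y), from 100 mm before (-x, open front towards the robot) to 120 mm beyond the origin, no side guides. Origin: at table height under the centre of a slide that is home; x is the push direction, z up. The end stop (8 mm high) has its face at x = +65 mm; a slide fully home has its block's centre at (-45, 0, +53) mm.
- clips (a joint): Angle (rad) of the two sprung, slippery steel clips at y = +-15 mm of the stage: 0 empty, about 0.16 with the tips riding on the slide's bar, 0.07 snapped down on the glass. Tips at stage x = +25 mm, 2 mm over the deck when empty; lips slope up from them to x = -8 mm (18 mm free). A slide lowered with its leading end at x = -15 mm or less is clear of them. Pushing in takes 3 to 15 N.
- square_grip (a point): Centre of the like grip block (30 x 16 x 44 mm, the point 28 mm above the underside) of the wrong plate, a bystander: a loose square glass plate 90 x 90 x 6 mm with a like steel bar, its block 25 mm behind its centre. Leave it alone.
Not all that is in view belongs to the job. What is shaped like the part that bears slide_grip but brown or turquoise is not meant.

How it is judged:
By the outcome, as a careful person would: the job done as asked, in the order asked, and still so for the second after the job is handed in, with the robot touching nothing.
It also fails if it takes over 48 s, if anything falls off the work surface, if the arm or the gripper's body presses on something with over 40 N, if the wrist force passes 120 N, or if a joint passes its speed limit or range.

ROBOT

A 6-joint arm with a two-finger parallel gripper is mounted at the origin on the work surface. World frame = base frame: x ahead of the robot, y to its left, z up, the work surface at z = 0. Lengths are in m, angles in rad, forces in N, time in s.
With the tool pointing down it reaches from about 0.25 to 0.725 m from the base axis. Payload 9.7 kg.
Tool frame: the origin (TCP) lies at the very end of the fingers, on their centre line; the grasp point (between the pads) lies 19 mm behind it; z points along the fingers, y is the direction in which the jaws open and shut (so a half turn about z gives the same grasp; the last joint's range is limited). The gripper opens to 85 mm and grips with 20 to 120 N. Pads are 22 mm wide; open, the fingers measure 114 mm over their backs; the gripper's body (76 mm by 85 mm) begins 54 mm behind the grasp point. The pads swing forward as they close: fully open they stand 13 mm farther back than shut.
Start: joints at [1.171, 0.087, 0.176, 1.66, 0, 1.571], TCP at [0.214, 0.507, 0.231] pointing down, gripper open.
Joint ranges: [-3.13, 3.13], [-0.85, 1.81], [-1.15, 1.24], [-2.2, 2.28], [-1.44, 1.52], [-3.14, 3.14]. Speed limits (rad/s): [2.22, 2.22, 2.57, 3.14, 3.14, 3.14].

INTERFACE

Orientations are given as [roll, pitch, yaw] about the fixed x, y, z axes, in that order (R = Rz(yaw) Ry(pitch) Rx(roll)).
In Python, from bench import robot gives the robot as it stands.
- The arm moves only by the shell command python3 -m jog 'ROWS' [OPENING] [FORCE]. ROWS is JSON, a list that holds one entry, the list of rows, each a list of 4 numbers: the shift along the tool's x, y, z in mm, then the turn about the tool's z in rad. In form: [[[tx, ty, tz, spin], ...]]. A call has 1 to 5 rows; each row shifts and turns the commanded pose from where the row before left it, along the tool's axes as they then stand; what a row does not reach is not made up. A row lasts 1/8 s, in which the tool goes at most 62.5 mm and 10.7 degrees, less where a joint would pass 70% of its speed; a pose out of reach is approached as far as the arm can. A call is refused whole if a number of a shift passes 62.5 or a number of a turn 0.188, either way. A call with a gripper value outside its range is refused whole. OPENING is the closure, from -1 (fully open) to 1 (shut), set as the call begins (- or left out, the last holds). The fingers move at their own pace and stop on an object; FORCE is the grip in N (left out, the last holds). Time passes only in rows, so rows that do not move let the fingers close. It gives the time, the measured TCP pose, the force and the opening at its end, in the units of the state.
- robot.sense(): the state, without advancing time (a new reading comes with each control period).
- robot.get_image(name): name is "side" or "top"; returns the picture (420x560x3 uint8, red, green, blue); there is no depth.
- robot.camera_info(name): a dict with "K" (3x3 intrinsics, pixels), "k1" (the pictures are not rectified: a ray, as slopes to the right and down, at radius r is drawn at 1 + k1 r^2 times it, then the intrinsics apply), "R" (3x3) and "t" (3): a world point X has camera coordinates R X + t. Camera axes: x right, y down, z forward; pixel columns grow to the right and rows downward; lengths in m; the calibration is good to about 2 mm. A picture is of the moment at which its call begins. camera_info takes no time and is no camera call.
- robot.finish_job(): hands the job in, once; it reports no verdict.
Trained networks look in the newest picture that a camera, given by its name, has taken for a name from the list of things; names that differ only in an ending like _2 or _b are one class to them, and where a whole thing is asked for, a point or a joint stands for the part that bears it (a point fixed in the world has none). Each returns a list of dicts, best first, with "confidence" (0 to 1); they miss things now and then, are a little off and sometimes report something else, mostly with a low value. They report only what shows in the picture. A call takes as long as a camera call. They do not tell look-alikes from the thing itself.
- robot.search_frame(camera, target): "point" ([column, row] in pixels, amid what is visible of it).
- robot.cut_out(camera, target): "region" (420x560 bool, what is visible of it) and "point" ([column, row] in pixels, amid what is visible of it).
The state is a dict: "time": time; "qpos": joint angles; "qd": joint speeds; "tau": joint torques, N m; "tcp_pos": TCP position; "tcp_rot": TCP orientation; "wrist_force": force on the tool from outside, world axes, zero at the start; "moment": the same for the moment, N m; "finger_gap": finger opening in m.
Only numpy, scipy, OpenCV 4.12 (cv2) and the standard library are available. Lean on these libraries where they do the work, as an engineer would, in place of code of your own. Each camera call takes 0.05 s, during which the arm holds its last target.

## Working session

There is one attempt and no reset: what is moved stays moved. The work goes in short steps, Python scripts to look and compute and a shell command to move; the robot and the scene stay as the last step left them, time stands still between calls to the robot, and variables do not carry over. Pictures are saved under pics/ and viewed, and the job is handed in when it is done.

```bash
mkdir -p pics; ls; python3 - <<'E'
from bench import robot
import cv2, numpy as np
print(robot.sense())
for n in ("side","top"):
    im=robot.get_image(n); cv2.imwrite(f"pics/{n}0.png",im[:,:,::-1])
    print(n,robot.camera_info(n))
    for t in ("slide_grip","stage","clips","square_grip"):
        try:
            print(t,[(np.round(d["point"],1).tolist(),round(d["confidence"],2)) for d in robot.search_frame(n,t)])
        except Exception as e: print(t,e)
E
```

```text
pics
{'time': 0.0, 'qpos': array([ 1.17101908e+00,  8.74719228e-02,  1.75102361e-01,  1.65977573e+00,
       -7.65065084e-06,  1.57079414e+00]), 'qd': array([ 0.00039193, -0.00160166,  0.0018197 , -0.00193978, -0.00118645,
        0.00095178]), 'tau': array([-2.55414079e-04, -5.20385778e+01,  4.64806008e+01,  1.61489344e-02,
        4.35288030e-05,  1.27994997e-05]), 'tcp_pos': array([0.21398008, 0.50641937, 0.23056024]), 'tcp_rot': array([-3.14024369e+00,  7.64769107e-06,  2.74181760e+00]), 'wrist_force': array([-0.19308944,  0.83676234, -0.96483084]), 'moment': array([ 0.01520998, -0.02924445,  0.02979968]), 'finger_gap': 0.08517034215605124}
side {'K': array([[393.5437505 ,   0.        , 283.30665582],
       [  0.        , 393.5437505 , 209.3913707 ],
       [  0.        ,   0.        ,   1.        ]]), 'k1': -0.10347248184456365, 'R': array([[ 0.98156722, -0.1904023 ,  0.0165152 ],
       [-0.13899825, -0.77052502, -0.62206968],
       [ 0.13116887,  0.60830762, -0.78278769]]), 't': array([-0.55182377,  0.04323268,  1.0223735 ])}
slide_grip [([298.1, 296.0], 0.9), ([233.4, 255.2], 0.76), ([222.5, 323.3], 0.66), ([298.2, 365.5], 0.59)]
stage [([322.2, 199.9], 0.77)]
clips [([345.4, 191.4], 0.55)]
square_grip [([265.7, 132.5], 0.76)]
top {'K': array([[484.36992864,   0.        , 274.08429006],
       [  0.        , 484.36992864, 212.96714999],
       [  0.        ,   0.        ,   1.        ]]), 'k1': -0.05972428097024765, 'R': array([[-4.24470362e-03, -9.99990759e-01, -6.81534425e-04],
       [-9.93552274e-01,  4.29458809e-03, -1.13293577e-01],
       [ 1.13295457e-01,  1.96242421e-04, -9.93561322e-01]]), 't': array([-0.07088129,  0.5433802 ,  1.21522701])}
slide_grip [([309.3, 266.3], 0.96), ([376.0, 284.0], 0.84), ([421.1, 225.8], 0.78), ([361.3, 217.5], 0.66)]
stage [([264.0, 168.7], 0.88)]
clips [([257.6, 145.4], 0.71)]
square_grip [([143.5, 211.9], 0.62)]
```

View pics/side0.png

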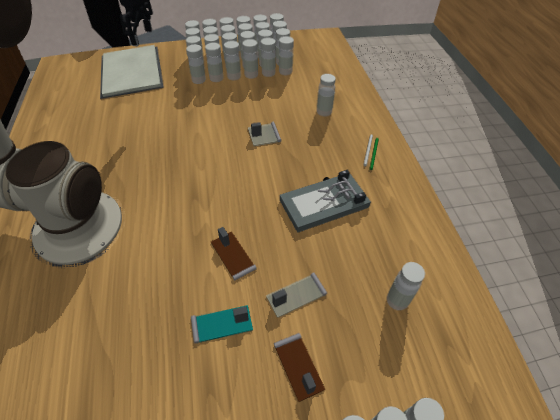

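View pics/top0.png

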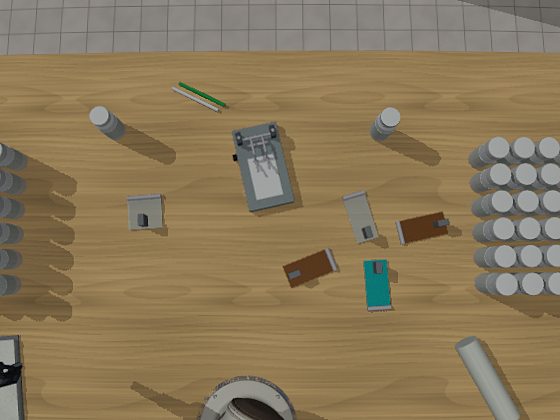

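Side view: the grey slide with its bar lies at about (297,295), and the stage at (322,200). The square plate is at (264,133), with brown and turquoise look-alikes around. Top view: slide at (361,217), stage at (264,168).

```bash
cat > h.py <<'E'
from bench import robot
import cv2, numpy as np
from scipy.optimize import least_squares
def proj(n,X):
    c=robot.camera_info(n); P=np.atleast_2d(X)@c["R"].T+c["t"]
    s=P[:,:2]/P[:,2:]; s=s*(1+c["k1"]*(s**2).sum(1,keepdims=True))
    return s@c["K"][:2,:2].T+c["K"][:2,2]
def back(n,uv,z):
    c=robot.camera_info(n); uv=np.atleast_2d(np.float64(uv))
    d=(uv-c["K"][:2,2])/c["K"][0,0]; s=d.copy()
    for _ in range(30): s=d/(1+c["k1"]*(s**2).sum(1,keepdims=True))
    r=np.c_[s,np.ones(len(s))]@c["R"]; o=-c["R"].T@c["t"]
    k=(z-o[2])/r[:,2]; return o+r*k[:,None]
def crop(im,c,w,h,f,name):
    x,y=int(c[0]-w/2),int(c[1]-h/2); x=max(x,0);y=max(y,0)
    cv2.imwrite(name,cv2.resize(im[y:y+h,x:x+w,::-1],None,fx=f,fy=f,interpolation=cv2.INTER_CUBIC)); return x,y
E
python3 - <<'E'
from h import *
np.set_printoptions(precision=4,suppress=True)
np.savez("pics/c.npz")
for n in ("side","top"):
    im=robot.get_image(n); cv2.imwrite(f"pics/{n}1.png",im[:,:,::-1])
    for t in ("slide_grip","stage"):
        for i,d in enumerate(robot.cut_out(n,t)):
            m=d["region"].astype(np.uint8); r=cv2.minAreaRect(cv2.findNonZero(m)); 
            print(n,t,i,round(d["confidence"],2),np.round(d["point"],1),m.sum(),np.round(cv2.boxPoints(r),1).tolist())
            col=im[d["region"]].mean(0); print(col)
            cv2.imwrite(f"pics/m_{n}_{t}_{i}.png",m*255)
im=cv2.imread("pics/side1.png")[:,:,::-1]; print(crop(im,(297,295),90,70,8,"pics/c_side_sl.png"));print(crop(im,(325,200),110,80,7,"pics/c_side_st.png"))
im=cv2.imread("pics/top1.png")[:,:,::-1]; print(crop(im,(361,217),70,70,8,"pics/c_top_sl.png"));print(crop(im,(264,168),90,100,6,"pics/c_top_st.png"))
E
```

```text
side slide_grip 0 0.8 [221.  322.3] 1620 [[188.10000610351562, 315.79998779296875], [248.10000610351562, 304.1000061035156], [253.5, 331.6000061035156], [193.39999389648438, 343.29998779296875]]
[ 35.2654 101.2395  96.1228]
side slide_grip 1 0.74 [232.3 255.4] 1176 [[205.1999969482422, 237.1999969482422], [225.89999389648438, 223.39999389648438], [255.89999389648438, 268.3999938964844], [235.1999969482422, 282.20001220703125]]
[75.0731 49.8299 33.193 ]
side slide_grip 2 0.56 [296.1 367.2] 1821 [[272.0, 342.70001220703125], [299.8999938964844, 330.6000061035156], [325.3999938964844, 389.3999938964844], [297.5, 401.5]]
[74.4009 47.8979 31.117 ]
side slide_grip 3 0.55 [295.3 293.5] 1345 [[265.6000061035156, 295.20001220703125], [316.0, 270.5], [327.20001220703125, 293.3999938964844], [276.79998779296875, 318.1000061035156]]
[114.3219 112.8907 100.977 ]
side stage 0 0.91 [322.4 200. ] 3178 [[278.5, 194.39999389648438], [356.0, 165.39999389648438], [371.29998779296875, 206.0], [293.79998779296875, 235.10000610351562]]
[100.2026 104.7486 102.2033]
top slide_grip 0 0.94 [360.2 216.3] 1128 [
[... 399 characters left out ...]
388 40.7976]
top slide_grip 2 0.9 [375.4 283.2] 1186 [[362.6000061035156, 259.29998779296875], [385.8999938964844, 257.29998779296875], [390.5, 309.3999938964844], [367.1000061035156, 311.5]]
[ 30.5295 113.7766 112.8162]
top slide_grip 3 0.55 [308.8 267.4] 1093 [[282.6000061035156, 265.6000061035156], [328.29998779296875, 247.3000030517578], [336.8999938964844, 268.79998779296875], [291.20001220703125, 287.1000061035156]]
[90.15   63.1912 41.7502]
top stage 0 0.92 [260.6 166.4] 3893 [[226.89999389648438, 131.10000610351562], [276.1000061035156, 119.5], [295.6000061035156, 202.0], [246.39999389648438, 213.6999969482422]]
[109.4577 114.4023 113.9491]
(252, 260)
(270, 160)
(326, 182)
(219, 118)
```

View pics/c_top_sl.png

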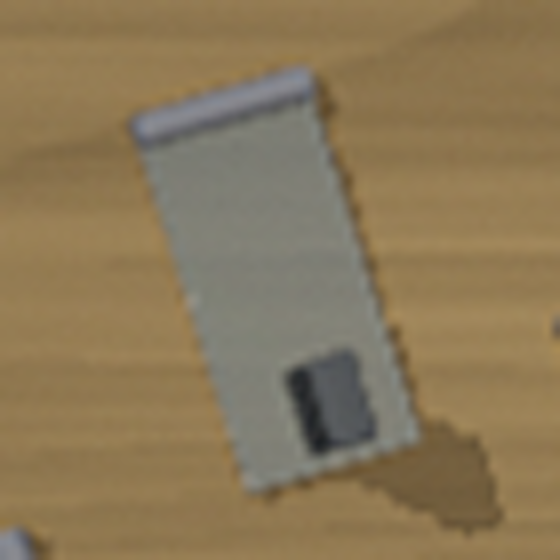

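View pics/c_top_st.png

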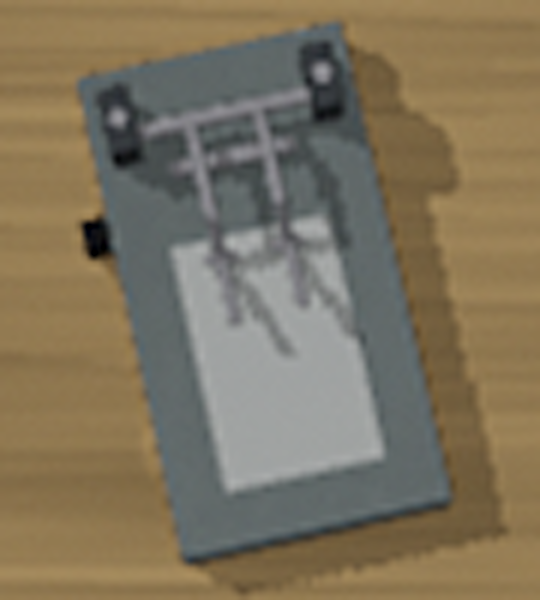

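View pics/c_side_sl.png

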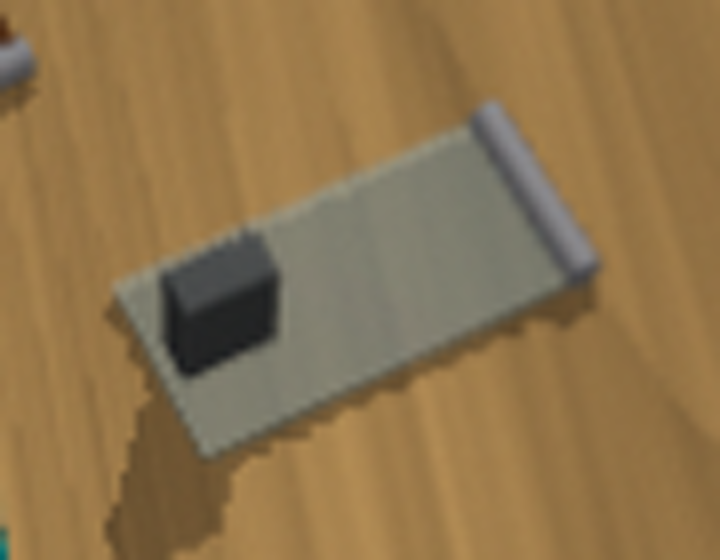

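View pics/c_side_st.png

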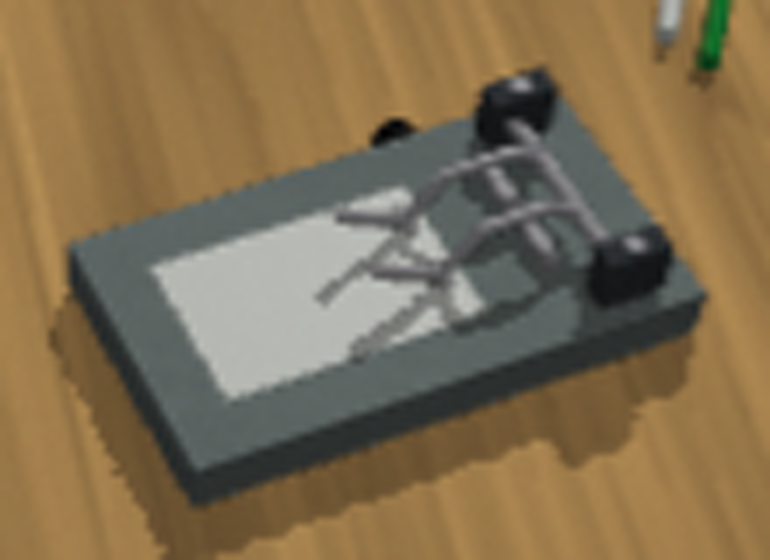

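The crops clearly show the corners of the slide and stage. I'll fit poses from hand-picked corners in both views.

```bash
cat > fit.py <<'E'
from h import *
np.set_printoptions(precision=4,suppress=True)
def px(off,s,pts): return np.array(off)+(np.array(pts)+.5)/s-.5
def tf(p,L,z0=0):
    L=np.array(L,float); c,s=np.cos(p[2]),np.sin(p[2])
    return np.c_[p[0]+c*L[:,0]-s*L[:,1],p[1]+s*L[:,0]+c*L[:,1],L[:,2]+z0]
def fit(obs,x0):
    f=lambda p:np.concatenate([(proj(n,tf(p,L))-uv).ravel() for n,L,uv in obs])
    r=least_squares(f,x0,loss="soft_l1"); return r.x,f(r.x).reshape(-1,2)
# slide frame: origin at centre (block at -45)
G=[[-65,30,6],[-65,-30,6]]; B=[[-60,8,50],[-30,8,50],[-30,-8,50],[-60,-8,50]]
m=lambda l:np.array(l)/1000
sl_top=("top",m(G+[B[1],B[2],B[3],B[0]]),None)
if __name__=="__main__":
    st=px((326,182),8,[(250,492),(418,437),(322,362),(350,350),(376,435),(345,448)])
    ss=px((252,260),8,[(115,288),(207,458),(255,232),(280,268),(182,310),(162,270)])
    L=m(G+[B[1],B[2],B[3],B[0]])
    D=m([[120,60,25],[120,-60,25],[-100,-60,25],[-100,60,25]])
    Tt=px((219,118),6,[(80,78),(343,22),(450,500),(185,553)])
    Ts=px((270,160),7,[(555,85),(705,297),(198,472),(70,245)])
    for nm,LL,a,b,x0 in (("slide",L,st,ss,(.5,-.25,.2)),("stage",D,Tt,Ts,(.6,-.05,.2))):
        for o in ([("top",LL,a)],[("side",LL,b)],[("top",LL,a),("side",LL,b)]):
            p,r=fit(o,x0); print(nm,len(o),o[0][0],p); print(r.round(1).tolist())
E
python3 fit.py
```

```text
slide 1 top [ 0.5364 -0.2988  0.2944]
[[0.1, 0.2], [0.8, 0.3], [-2.1, -0.3], [0.4, -0.6], [0.9, 0.1], [-1.2, 0.3]]
slide 1 side [ 0.5348 -0.2988  0.292 ]
[[-0.6, -0.5], [-0.2, 0.0], [0.1, -0.9], [0.4, 0.4], [0.5, 0.9], [-0.4, -0.0]]
slide 2 top [ 0.5355 -0.2989  0.292 ]
[[0.0, 0.5], [0.7, 0.6], [-2.1, 0.1], [0.4, -0.3], [0.8, 0.4], [-1.3, 0.7], [-0.3, -0.5], [0.1, -0.0], [0.4, -1.0], [0.7, 0.4], [0.8, 0.9], [-0.0, -0.1]]
stage 1 top [ 0.6598 -0.0458  0.2118]
[[-0.3, -0.5], [0.2, -0.6], [0.6, 0.1], [-0.5, 1.1]]
stage 1 side [ 0.6582 -0.0464  0.2235]
[[0.3, 0.1], [0.9, -0.6], [-0.3, 0.4], [-0.7, -0.1]]
stage 2 top [ 0.6591 -0.0461  0.2167]
[[-0.4, -0.0], [0.1, -0.4], [0.9, 0.2], [-0.2, 1.5], [0.8, 0.1], [1.1, -0.5], [-0.3, 0.1], [-0.4, -0.5]]
```

```bash
cat > edge.py <<'E'
from fit import *
from scipy.ndimage import map_coordinates, gaussian_filter
def refine(edges,imgs,p,it=8,half=2.5,verbose=True):
    # edges: list (cam,A,B) in local frame (mm)
    G={n:gaussian_filter(cv2.cvtColor(i,cv2.COLOR_RGB2LAB).astype(float),(.7,.7,0)) for n,i in imgs.items()}
    for k in range(it):
        obs=[]
        for n,A,B in edges:
            t=np.linspace(.08,.92,25)[:,None]; L=m(np.array(A)*(1-t)+np.array(B)*t)
            uv=proj(n,tf(p,L)); d=uv[-1]-uv[0]; d/=np.hypot(*d); nn=np.array([-d[1],d[0]])
            s=np.arange(-half-.5,half+.51,.25); P=uv[:,None]+s[None,:,None]*nn
            V=np.stack([map_coordinates(G[n][...,c],[P[...,1],P[...,0]],order=1) for c in range(3)],-1)
            g=np.linalg.norm(V[:,4:]-V[:,:-4],axis=-1); sc=s[2:-2]
            gm=np.median(g,0); j=int(np.argmax(gm)); lo,hi=max(j-4,0),j+5
            w=np.clip(g[:,lo:hi]-g[:,lo:hi].min(1,keepdims=True),1e-6,None); o=(w*sc[lo:hi]).sum(1)/w.sum(1)
            obs.append((n,L,uv,nn,o))
        def f(q): return np.concatenate([((proj(n,tf(q,L))-uv)@nn-o) for n,L,uv,nn,o in obs])
        p=least_squares(f,p,loss="soft_l1",f_scale=.3).x
    if verbose:
        r=f(p).reshape(len(edges),-1); print("edge resid",np.median(r,1).round(2))
    return p
def E(P,idx,cams): return [(c,P[i],P[j]) for c in cams for i,j in idx]
D=[[120,60,25],[120,-60,25],[-100,-60,25],[-100,60,25]]
stE=[(0,1),(1,2),(2,3),(3,0)]
def slE(z0=0):
    L=[[-65,30,6+z0],[-65,-30,6+z0],[54,-30,6+z0],[54,30,6+z0]]
    b=[[-60,8,50+z0],[-30,8,50+z0],[-30,-8,50+z0],[-60,-8,50+z0]]
    return L,b
E
python3 - <<'Q'
from edge import *
im={n:cv2.imread(f"pics/{n}1.png")[:,:,::-1].copy() for n in("side","top")}
for c in (["top"],["side"],["top","side"]):
    print(c); print("stage",refine(E(D,stE,c),im,np.array([.6591,-.0461,.2167])))
    L,b=slE(); print("slide",refine(E(L,[(0,1),(1,2),(3,0)],c)+E(b,stE,c),im,np.array([.5355,-.2989,.292])))
    print("pane",refine(E(L,[(0,1),(1,2),(3,0)],c),im,np.array([.5355,-.2989,.292])))
Q
```

```text
['top']
edge resid [-0.4  -0.01 -0.34 -0.06]
stage [ 0.6601 -0.0447  0.2181]
edge resid [ 0.15 -0.05  0.03  2.27 -0.13  0.34  0.05]
slide [ 0.5361 -0.2982  0.277 ]
edge resid [ 0.  0. -0.]
pane [ 0.5365 -0.2982  0.2829]
['side']
edge resid [-0.36 -0.15 -0.23 -0.2 ]
stage [ 0.6583 -0.0458  0.218 ]Traceback (most recent call last):
  File "<stdin>", line 5, in <module>
  File "edge.py", line 18, in refine
    p=least_squares(f,p,loss="soft_l1",f_scale=.3).x
      ~~~~~~~~~~~~~^^^^^^^^^^^^^^^^^^^^^^^^^^^^^^^
    return func(*args, **kwargs)
    result = trf(vector_fun.fun, vector_fun.jac, x0, f0, J0, lb, ub, ftol, xtol,
                 gtol, max_nfev, x_scale, loss_function, tr_solver,
                 tr_options.copy(), verbose, callback=callback_wrapped)
    return trf_no_bounds(
        fun, jac, x0, f0, J0, ftol, xtol, gtol, max_nfev, x_scale,
        loss_function, tr_solver, tr_options, verbose, callback=callback)
    J = jac(x)
    self._update_jac()
    ~~~~~~~~~~~~~~~~^^
    self.J = self.jac_wrapped(xp_copy(self.x), f0=self.f)
             ~~~~~~~~~~~~~~~~^^^^^^^^^^^^^^^^^^^^
[... 505 characters left out ...]
 [f_eval - f0 for f_eval in f_evals]
                                    ^^^^^^^
    f = np.atleast_1d(self.fun(x, *self.args, **self.kwargs))
                      ~~~~~~~~^^^^^^^^^^^^^^^^^^^^^^^^^^^^^^
    return np.atleast_1d(self.fun(x))
                         ~~~~~~~~^^^
    return self.f(x, *self.args, **self.kwargs)
           ~~~~~~^^^^^^^^^^^^^^^^^^^^^^^^^^^^^^
  File "edge.py", line 17, in f
    def f(q): return np.concatenate([((proj(n,tf(q,L))-uv)@nn-o) for n,L,uv,nn,o in obs])
                                       ~~~~^^^^^^^^^^^
  File "h.py", line 5, in proj
    c=robot.camera_info(n); P=np.atleast_2d(X)@c["R"].T+c["t"]
ValueError: time passes only in moves, steps and waits
```

```bash
sed -i 's/^def proj/CI={n:robot.camera_info(n) for n in ("side","top")}\ndef proj/; s/robot.camera_info(n);/CI[n];/' h.py; python3 - <<'Q'
from edge import *
im={n:cv2.imread(f"pics/{n}1.png")[:,:,::-1].copy() for n in("side","top")}
for c in (["side"],["top","side"]):
    print(c); print("stage",refine(E(D,stE,c),im,np.array([.6591,-.0461,.2167])))
    L,b=slE(); print("slide",refine(E(L,[(0,1),(1,2),(3,0)],c)+E(b,stE,c),im,np.array([.5355,-.2989,.292])))
    print("pane",refine(E(L,[(0,1),(1,2),(3,0)],c),im,np.array([.5355,-.2989,.292])))
Q
```

```text
['side']
edge resid [-0.36 -0.15 -0.23 -0.2 ]
stage [ 0.6583 -0.0458  0.218 ]
edge resid [ 0.42 -1.55 -0.67 -0.14  0.08 -0.41  1.09]
slide [ 0.5346 -0.3021  0.2308]
edge resid [-0.01 -0.65 -1.39]
pane [ 0.5361 -0.3033  0.2839]
['top', 'side']
edge resid [ 0.04 -0.12 -0.8   0.09 -0.63  0.    0.1  -0.35]
stage [ 0.659  -0.0452  0.2172]
edge resid [ 0.49  0.18 -0.19 -0.1  -2.15  0.2   2.23  0.34  0.07 -0.4  -0.44 -0.47
 -0.16  1.73]
slide [ 0.5352 -0.2991  0.2775]
edge resid [ 0.4   0.37 -0.37 -0.35 -2.11  0.13]
pane [ 0.5357 -0.2992  0.2926]
```

Both cameras agree: stage origin is about (0.659, -0.045) with yaw 0.218. The slide centre is about (0.5356, -0.299) with yaw about 0.285. I'll turn the tool first.

```bash
python3 -m jog '[[[0,0,0,0.175],[0,0,0,0.175],[0,0,0,0.175],[0,0,0,0.175],[0,0,0,0.175]]]' -1 40; python3 -m jog '[[[0,0,0,0.175],[0,0,0,0.175],[0,0,0,0.175],[0,0,0,0.175],[0,0,0,0.175]]]'; python3 -m jog '[[[0,0,0,0.175],[0,0,0,0.175],[0,0,0,0.175],[0,0,0,0.182],[0,0,0,0]]]'
```

```text
time: 1.42
tcp_pos: [0.2141, 0.5066, 0.2313]
tcp_rot: [-3.142, -0.0, 1.861]
wrist_force: [0.8, 0.0, 1.8]
finger_gap: 0.0856
time: 2.05
tcp_pos: [0.2547, 0.4845, 0.2311]
tcp_rot: [-3.104, 0.001, 1.07]
wrist_force: [0.7, -0.8, -1.0]
finger_gap: 0.0853
time: 2.68
tcp_pos: [0.3917, 0.3517, 0.2314]
tcp_rot: [-2.975, 0.067, 0.643]
wrist_force: [-0.5, 0.8, 0.1]
finger_gap: 0.0853
```

```bash
python3 - <<'Q'
from h import *
s=robot.sense(); print(np.round(s["qpos"],3),s["tcp_pos"].round(4),s["tcp_rot"].round(3),s["time"])
Q
```

```text
[0.642 0.093 0.173 1.718 0.167 3.141] [0.3917 0.3517 0.2314] [-2.975  0.067  0.643] 2.675
```

The last joint hit its range on this side. It clears as the arm swings right, so I'll move towards the slide now.

```bash
python3 -m jog '[[[0,50,0,0],[0,50,0,0],[0,50,0,0],[0,50,0,0],[0,50,0,0]]]'; python3 -m jog '[[[0,0,0,0]]]'; python3 - <<'Q'
from h import *
s=robot.sense(); print(np.round(s["qpos"],3),s["tcp_pos"].round(4),s["tcp_rot"].round(3),s["time"])
Q
```

```text
time: 3.3
tcp_pos: [0.537, 0.1556, 0.19]
tcp_rot: [-2.975, 0.066, 0.651]
wrist_force: [-0.2, 0.9, -0.1]
finger_gap: 0.0857
time: 3.42
tcp_pos: [0.5374, 0.1544, 0.1888]
tcp_rot: [-2.975, 0.068, 0.647]
wrist_force: [-0.4, 0.2, 0.1]
finger_gap: 0.0853
[0.217 0.23  0.244 1.716 0.123 2.709] [0.5374 0.1544 0.1888] [-2.975  0.068  0.647] 3.425
```

The tilt got left in the commanded pose: fingers lean along azimuth 2.60 rad. That is straight inward when the arm is at azimuth -0.54, so pushing outward to the reach limit there should take it out. I'll work out the shift.

```bash
cat > go.py <<'E'
import sys
from h import *
from scipy.spatial.transform import Rotation as Ro
s=robot.sense(); R=Ro.from_euler("xyz",s["tcp_rot"]).as_matrix()
print("t",round(s["time"],2),"q",s["qpos"].round(3),"p",s["tcp_pos"].round(4),"rpy",s["tcp_rot"].round(4),"z",R[:,2].round(4))
if len(sys.argv)>3:
    w=np.array([float(a) for a in sys.argv[1:4]])
    d=R.T@(w-s["tcp_pos"])*1000
    print("tool mm",d.round(1),"rows",np.linalg.norm(d)/60)
    if len(sys.argv)>4: print("spin",round((s["tcp_rot"][2]-float(sys.argv[4])+np.pi)%(2*np.pi)-np.pi,4))
E
python3 go.py 0.532 -0.319 0.25
```

```text
t 3.42 q [0.217 0.23  0.244 1.716 0.123 2.709] p [0.5374 0.1544 0.1888] rpy [-2.9746  0.0682  0.6467] z [-0.1538  0.0922 -0.9838]
tool mm [-293.1  362.5 -103. ] rows 7.955734711676346
```

```bash
python3 - <<'Q'
from h import *
print("bottle base/top guess",back("top",[(387,118),(380,138)],[0.0]).round(3), back("side",[(411,270),(400,305)],0.0).round(3))
Q
```

```text
bottle base/top guess [[ 0.804 -0.381  0.   ]
 [ 0.749 -0.36   0.   ]] [[ 0.827 -0.287  0.   ]
 [ 0.766 -0.37   0.   ]]
```

```bash
python3 -m jog '[[[-33,40,-12,0],[-37,46,-13,0],[-37,46,-13,0],[-37,46,-13,0],[-37,46,-13,0]]]'; python3 -m jog '[[[-37,46,-13,0],[-37,46,-13,0],[-37,46,-13,0],[0,0,0,0]]]'; python3 go.py 0.61 -0.366 0.25
```

```text
time: 4.05
tcp_pos: [0.5337, -0.1368, 0.2288]
tcp_rot: [-2.975, 0.066, 0.651]
wrist_force: [1.7, 0.4, 0.2]
finger_gap: 0.0853
time: 4.55
tcp_pos: [0.5326, -0.3188, 0.2501]
tcp_rot: [-2.975, 0.067, 0.646]
wrist_force: [0.3, 1.3, -0.3]
finger_gap: 0.0853
t 4.55 q [-5.400e-01  4.890e-01  6.950e-01  1.957e+00  1.000e-03  1.961e+00] p [ 0.5326 -0.3188  0.2501] rpy [-2.9745  0.0672  0.6462] z [-0.153   0.0929 -0.9838]
tool mm [ 33.3  82.7 -16.1] rows 1.5104962917131235
```

```bash
python3 -m jog '[[[16.6,41.3,-8,0],[16.6,41.3,-8,0],[16.6,41.3,-8,0]]]'; python3 go.py
```

```text
time: 4.92
tcp_pos: [0.6188, -0.366, 0.2367]
tcp_rot: [-2.996, 0.058, 0.65]
wrist_force: [24.1, -14.2, 23.6]
finger_gap: 0.0852
t 4.92 q [-5.350e-01  8.560e-01  1.236e+00  2.107e+00  2.000e-03  1.961e+00] p [ 0.6188 -0.366   0.2367] rpy [-2.9959  0.0578  0.6497] z [-0.1334  0.081  -0.9877]
```

```bash
python3 -m jog '[[[11,27,-5,0],[11,27,-5,0],[11,27,-5,0],[0,0,0,0]]]'; python3 go.py
```

```text
time: 5.42
tcp_pos: [0.6508, -0.3881, 0.2097]
tcp_rot: [-3.049, 0.037, 0.645]
wrist_force: [-0.7, 0.0, 0.4]
finger_gap: 0.0857
t 5.42 q [-5.380e-01  8.860e-01  1.234e+00  2.019e+00  1.000e-03  1.960e+00] p [ 0.6508 -0.3881  0.2097] rpy [-3.0486  0.0367  0.6449] z [-0.085   0.0523 -0.995 ]
```

```bash
python3 -m jog '[[[11,27,-10,0],[11,27,-10,0],[11,27,-10,0],[0,0,0,0]]]'; python3 go.py
```

```text
time: 5.92
tcp_pos: [0.6787, -0.4053, 0.1973]
tcp_rot: [-3.106, 0.013, 0.643]
wrist_force: [0.0, 0.3, 0.1]
finger_gap: 0.0853
t 5.92 q [-5.390e-01  8.990e-01  1.234e+00  1.944e+00  1.000e-03  1.960e+00] p [ 0.6787 -0.4053  0.1973] rpy [-3.106   0.0133  0.6432] z [-0.032   0.0205 -0.9993]
```

```bash
python3 -m jog '[[[11,27,-10,0],[11,27,-10,0],[0,0,0,0]]]'; python3 go.py
```

```text
time: 6.3
tcp_pos: [0.6966, -0.4161, 0.1937]
tcp_rot: [3.136, -0.004, 0.643]
wrist_force: [-0.4, 0.2, 0.9]
finger_gap: 0.0853
t 6.3 q [-5.390e-01  9.030e-01  1.234e+00  1.896e+00  1.000e-03  1.960e+00] p [ 0.6966 -0.4161  0.1937] rpy [ 3.1363 -0.0035  0.643 ] z [ 0.006  -0.0021 -1.    ]
```

Tilt is gone (0.006 rad). Next is the hover over the grip block.

```bash
python3 go.py 0.4924 -0.3117 0.13 0.285
```

```text
t 6.3 q [-5.390e-01  9.030e-01  1.234e+00  1.896e+00  1.000e-03  1.960e+00] p [ 0.6966 -0.4161  0.1937] rpy [ 3.1363 -0.0035  0.643 ] z [ 0.006  -0.0021 -1.    ]
tool mm [-101.1 -206.3   62.2] rows 3.966699016368051
spin 0.358
```

```bash
python3 -m jog '[[[-20,-41,12,0],[-20,-41,12,0],[-20,-41,12,0],[-20,-41,12,0],[-21,-42,14,0]]]';  python3 -m jog '[[[0,0,0,0.179],[0,0,0,0.179],[0,0,0,0]]]'; python3 go.py 0.4924 -0.3117 0.13 0.285; python3 - <<'Q'
from h import *
for n in ("side","top"): cv2.imwrite(f"pics/{n}2.png",robot.get_image(n)[:,:,::-1])
im=cv2.imread("pics/side2.png")[:,:,::-1]; crop(im,(290,280),140,110,5,"pics/c2s.png")
im=cv2.imread("pics/top2.png")[:,:,::-1]; crop(im,(361,217),110,100,6,"pics/c2t.png")
Q
```

```text
time: 6.92
tcp_pos: [0.5279, -0.3305, 0.1448]
tcp_rot: [3.136, -0.004, 0.643]
wrist_force: [-0.1, -0.5, -0.0]
finger_gap: 0.0857
time: 7.3
tcp_pos: [0.5293, -0.3313, 0.1452]
tcp_rot: [3.138, -0.005, 0.286]
wrist_force: [0.5, -0.1, -0.1]
finger_gap: 0.0856
t 7.3 q [-5.600e-01  2.440e-01  1.880e-01  1.508e+00  1.000e-03  2.295e+00] p [ 0.5293 -0.3313  0.1452] rpy [ 3.1377 -0.0053  0.2862] z [ 0.0062 -0.0022 -1.    ]
tool mm [-29.9 -29.2  14.9] rows 0.7399188704876273
spin 0.0012
```

```bash
python3 -m jog '[[[-15,-14.6,7.5,0],[-14.9,-14.6,7.5,0],[0,0,0,0]]]'; python3 go.py 0.4924 -0.3117 0.013 0.285; python3 - <<'Q'
from h import *
for n in ("side","top"): cv2.imwrite(f"pics/{n}3.png",robot.get_image(n)[:,:,::-1])
im=cv2.imread("pics/side3.png")[:,:,::-1]; crop(im,(290,270),140,110,5,"pics/c3s.png")
im=cv2.imread("pics/top3.png")[:,:,::-1]; crop(im,(361,217),110,100,6,"pics/c3t.png")
Q
```

```text
time: 7.78
tcp_pos: [0.4919, -0.3114, 0.1293]
tcp_rot: [3.139, -0.005, 0.288]
wrist_force: [0.8, -0.2, 0.3]
finger_gap: 0.0855
t 7.78 q [-5.650e-01  1.440e-01  4.100e-02  1.463e+00  1.000e-03  2.289e+00] p [ 0.4919 -0.3114  0.1293] rpy [ 3.1386 -0.0045  0.2877] z [ 0.0052 -0.0016 -1.    ]
tool mm [-1.000e-01  1.000e-01  1.163e+02] rows 1.9386594184376003
spin 0.0027
```

View pics/c3s.png

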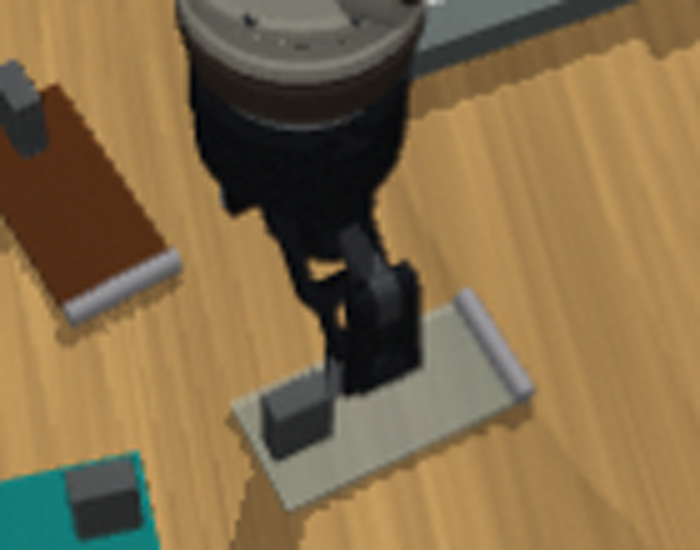

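View pics/c3t.png

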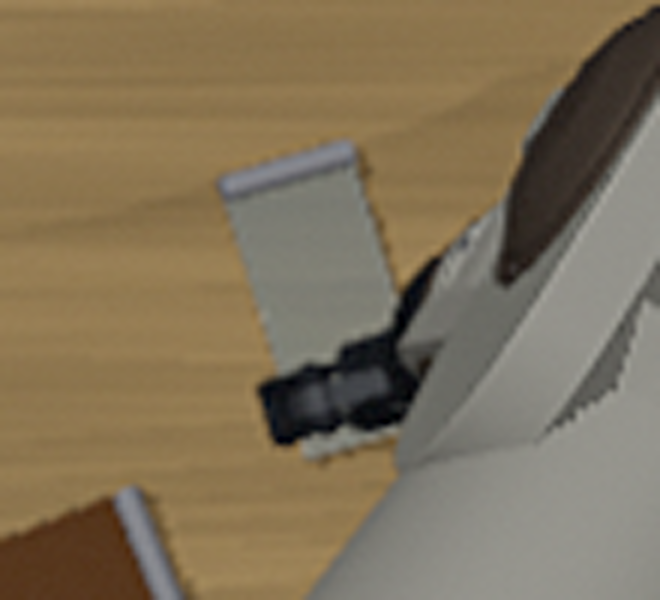

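Side view shows the jaws straddling over the grip block. Top view shows the tool aligned with the slide. Descending.

```bash
python3 -m jog '[[[0,0,25,0],[0,0,30,0],[0,0,30,0],[0,0,20,0],[0,0,0,0]]]'; python3 go.py 0.4924 -0.3117 0.014 0.285
```

```text
time: 8.5
tcp_pos: [0.493, -0.3118, 0.0231]
tcp_rot: [3.14, -0.003, 0.286]
wrist_force: [-0.3, -0.9, 0.2]
finger_gap: 0.0853
t 8.5 q [-5.650e-01  1.820e-01 -1.220e-01  1.264e+00  1.000e-03  2.291e+00] p [ 0.493  -0.3118  0.0231] rpy [ 3.14   -0.0033  0.286 ] z [ 3.6e-03 -6.0e-04 -1.0e+00]
tool mm [-0.6 -0.2  9.1] rows 0.15191007671479148
spin 0.001
```

```bash
python3 -m jog '[[[-0.5,0,9,0],[0,0,0,0]]]';python3 -m jog '[[[0,0,0,0],[0,0,0,0],[0,0,0,0],[0,0,0,0],[0,0,0,0]]]' 1 40;  python3 go.py; python3 -m jog '[[[0,0,0,0],[0,0,0,0]]]'; python3 - <<'Q'
from h import *
for n in ("side","top"): cv2.imwrite(f"pics/{n}4.png",robot.get_image(n)[:,:,::-1])
im=cv2.imread("pics/side4.png")[:,:,::-1]; crop(im,(290,280),140,110,5,"pics/c4s.png")
Q
```

```text
time: 8.75
tcp_pos: [0.493, -0.3123, 0.0156]
tcp_rot: [3.138, -0.005, 0.285]
wrist_force: [1.4, 1.2, -0.2]
finger_gap: 0.0856
time: 9.38
tcp_pos: [0.4929, -0.3122, 0.0158]
tcp_rot: [3.138, -0.005, 0.285]
wrist_force: [0.4, -0.0, 2.2]
finger_gap: 0.0159
t 9.38 q [-5.650e-01  1.830e-01 -1.350e-01  1.246e+00  1.000e-03  2.291e+00] p [ 0.4929 -0.3122  0.0158] rpy [ 3.1377 -0.0053  0.285 ] z [ 0.0062 -0.0023 -1.    ]
time: 9.62
tcp_pos: [0.4929, -0.3122, 0.0157]
tcp_rot: [3.138, -0.005, 0.285]
wrist_force: [-1.1, -1.4, 3.6]
finger_gap: 0.0155
```

View pics/c4s.png

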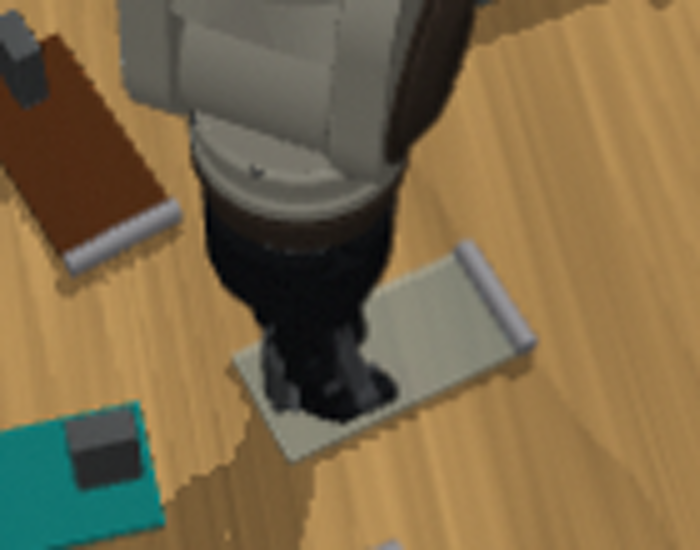

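Side view shows the jaws closed on the block, gap 15.5 mm against the block's 16. Lifting.

```bash
python3 -m jog '[[[0,0,0,0],[0,0,-20,0],[0,0,-30,0],[0,0,-15,0],[0,0,0,0.067]]]' 1 70;  python3 -m jog '[[[0,0,0,0]]]'; python3 go.py 0.5223 -0.0755 0.081 0.218
```

```text
time: 10.35
tcp_pos: [0.4928, -0.3122, 0.0812]
tcp_rot: [3.138, -0.006, 0.217]
wrist_force: [-0.1, -0.7, -2.9]
finger_gap: 0.0148
time: 10.48
tcp_pos: [0.4921, -0.3118, 0.0797]
tcp_rot: [3.139, -0.004, 0.218]
wrist_force: [-0.1, -0.4, -3.6]
finger_gap: 0.0154
t 10.47 q [-5.650e-01  1.540e-01 -4.200e-02  1.369e+00  1.000e-03  2.358e+00] p [ 0.4921 -0.3118  0.0797] rpy [ 3.1392 -0.0044  0.2184] z [ 0.0048 -0.0014 -1.    ]
tool mm [  80.7 -224.1   -1.5] rows 3.970281572105272
spin 0.0004
```

```bash
python3 -m jog '[[[12,-34,0,0],[18,-50,0,0],[18,-50,0,0],[18,-50,0,0],[14.7,-40,-0.5,0]]]';  python3 -m jog '[[[0,0,0,0],[0,0,0,0]]]'; python3 go.py 0.5223 -0.0755 0.081 0.218; python3 - <<'Q'
from h import *
for n in ("side","top"): cv2.imwrite(f"pics/{n}5.png",robot.get_image(n)[:,:,::-1])
im=cv2.imread("pics/side5.png")[:,:,::-1]; crop(im,(310,200),140,110,5,"pics/c5s.png")
im=cv2.imread("pics/top5.png")[:,:,::-1]; crop(im,(270,190),120,130,5,"pics/c5t.png")
Q
```

```text
time: 11.1
tcp_pos: [0.5223, -0.0738, 0.0799]
tcp_rot: [3.139, -0.004, 0.22]
wrist_force: [-0.2, 0.7, -2.7]
finger_gap: 0.0153
time: 11.35
tcp_pos: [0.5224, -0.076, 0.0801]
tcp_rot: [3.138, -0.004, 0.219]
wrist_force: [-0.1, -0.5, -2.0]
finger_gap: 0.0148
t 11.35 q [-1.440e-01  2.500e-02 -1.810e-01  1.360e+00 -1.000e-03  2.779e+00] p [ 0.5224 -0.076   0.0801] rpy [ 3.1384 -0.0043  0.2195] z [ 0.0049 -0.0021 -1.    ]
tool mm [-0.  -0.5 -0.9] rows 0.01622699711203314
spin 0.0015
```

View pics/c5s.png

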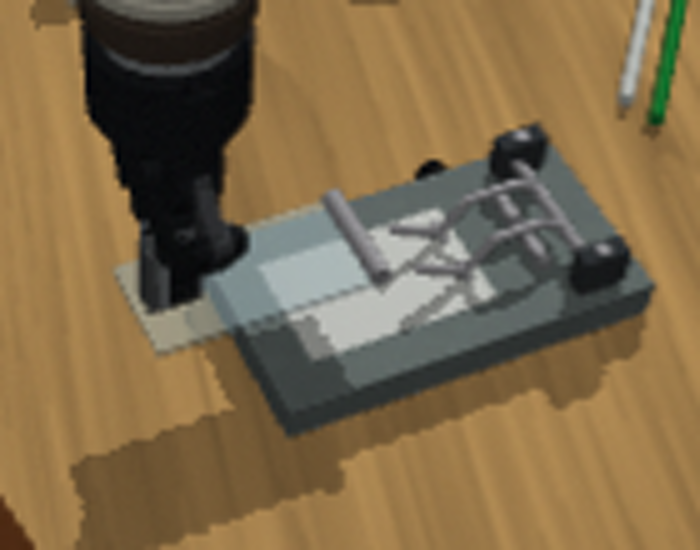

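View pics/c5t.png

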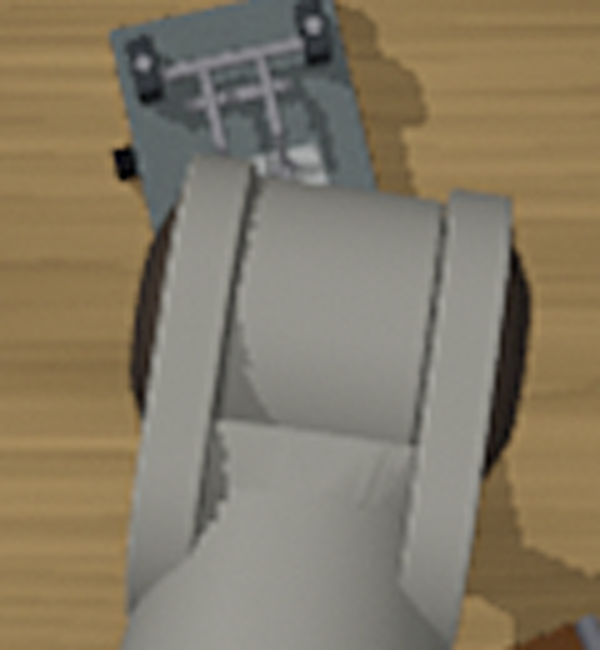

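```bash
cat > chk.py <<'E'
from edge import *
import sys
# project expected slide for tcp pose
from scipy.spatial.transform import Rotation as Ro
s=robot.sense(); t=s["tcp_pos"]; y=s["tcp_rot"][2]; z0=t[2]-.0157
p=np.array([t[0]+.045*np.cos(y),t[1]+.045*np.sin(y),y])
E
python3 - <<'Q'
from chk import *
print(p,z0)
L=m([[59,30,12],[59,-30,12],[-65,30,6],[-65,-30,6],[53,30,6],[53,-30,6]]);L[:,2]+=z0
print("pred crop",((proj("side",tf(p,L))-[240,145]+.5)*5-.5).round(0).tolist())
im=cv2.imread("pics/side5.png")[:,:,::-1].copy()
A=[[-65,30,6],[-65,-30,6],[53,-30,6],[53,30,6]]; A=[[a,b,c+z0*1000] for a,b,c in A]
for mm in ([(0,1),(1,2),(2,3)],[(1,2),(2,3)],):
    q=refine(E(A,mm,["side"]),im,p); print(q)
    c,s_=np.cos(.218),np.sin(.218); d=q[:2]-np.array([.6583,-.0458]); print("in stage (side cam)",np.array([c*d[0]+s_*d[1],-s_*d[0]+c*d[1]])*1000)
v=cv2.imread("pics/side5.png"); u=proj("side",tf(p,m(A)))
crop(cv2.polylines(cv2.resize(v,None,fx=5,fy=5,interpolation=cv2.INTER_CUBIC)[:,:,::-1].copy(),[((u+.5)*5-.5).round().astype(np.int32)],True,(255,0,0),1),((240+70)*5,(145+55)*5),700,550,1,"pics/c5o.png")
Q
```

```text
[ 0.5664 -0.067   0.2175] 0.06461800353864047
pred crop [[334.0, 188.0], [385.0, 269.0], [113.0, 265.0], [158.0, 351.0], [323.0, 199.0], [373.0, 280.0]]Traceback (most recent call last):
  File "<stdin>", line 8, in <module>
  File "edge.py", line 5, in refine
    G={n:gaussian_filter(cv2.cvtColor(i,cv2.COLOR_RGB2LAB).astype(float),(.7,.7,0)) for n,i in imgs.items()}
                                                                                               ^^^^^^^^^^
AttributeError: 'numpy.ndarray' object has no attribute 'items'. Did you mean: 'item'?
```

```bash
python3 - <<'Q'
from chk import *
im={"side":cv2.imread("pics/side5.png")[:,:,::-1].copy()}
A=[[-65,30,6],[-65,-30,6],[53,-30,6],[53,30,6]]; A=[[a,b,c+z0*1000] for a,b,c in A]
for mm in ([(0,1),(1,2),(2,3)],[(1,2),(2,3)],):
    q=refine(E(A,mm,["side"]),im,p); print(q)
    c,s_=np.cos(.218),np.sin(.218); d=q[:2]-np.array([.6583,-.0458]); print("in stage (side cam)",np.array([c*d[0]+s_*d[1],-s_*d[0]+c*d[1]])*1000)
v=cv2.imread("pics/side5.png"); u=proj("side",tf(p,m(A)))
crop(cv2.polylines(cv2.resize(v,None,fx=5,fy=5,interpolation=cv2.INTER_CUBIC)[:,:,::-1].copy(),[((u+.5)*5-.5).round().astype(np.int32)],True,(255,0,0),1),((240+70)*5,(145+55)*5),700,550,1,"pics/c5o.png")
Q
```

```text
edge resid [0.68 0.01 1.77]
[ 0.5699 -0.0652  0.2399]
in stage (side cam) [-90.48     0.1481]
edge resid [0.03 0.02]
[ 0.5638 -0.0667  0.2366]
in stage (side cam) [-96.7534   0.0595]
```

View pics/c5o.png

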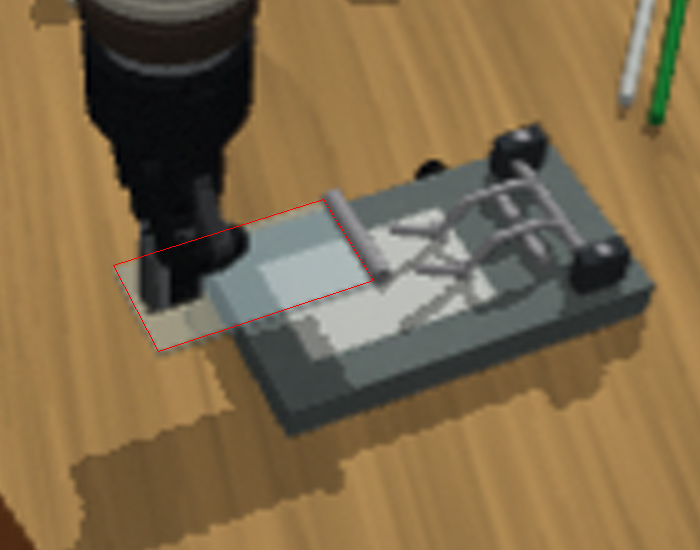

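The overlay of the expected pane (red) matches the picture, and the bar is centred on the stage. Lowering onto the deck.

```bash
python3 -m jog '[[[0,0,15,0],[0,0,15,0],[0,0,7,0],[0,0,0,0]]]'; python3 go.py 0.5223 -0.0755 0.0407 0.218; python3 - <<'Q'
from h import *
cv2.imwrite(f"pics/side6.png",robot.get_image("side")[:,:,::-1])
im=cv2.imread("pics/side6.png")[:,:,::-1]; crop(im,(310,200),140,110,5,"pics/c6s.png")
Q
```

```text
time: 11.95
tcp_pos: [0.5223, -0.0759, 0.0427]
tcp_rot: [3.139, -0.004, 0.218]
wrist_force: [0.1, 0.3, -1.7]
finger_gap: 0.0154
t 11.95 q [-1.440e-01  4.100e-02 -2.370e-01  1.288e+00 -1.000e-03  2.780e+00] p [ 0.5223 -0.0759  0.0427] rpy [ 3.139  -0.0037  0.2179] z [ 0.0042 -0.0018 -1.    ]
tool mm [ 0.  -0.4  2. ] rows 0.034371337690474915
spin -0.0001
```

View pics/c6s.png

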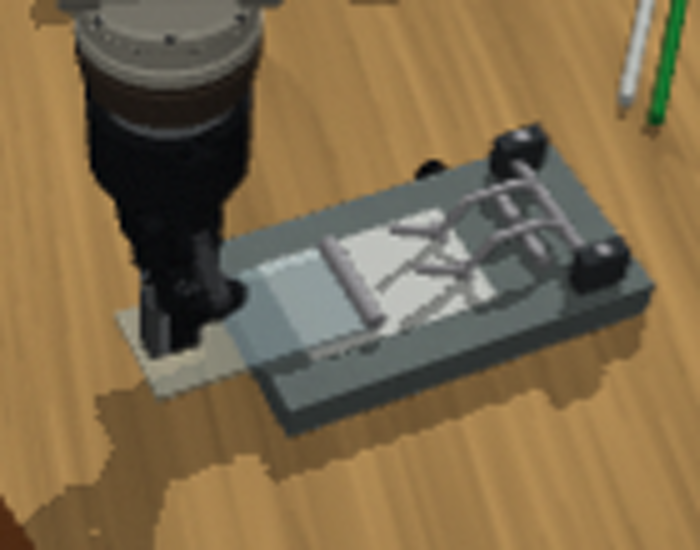

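```bash
python3 -m jog '[[[0,-0.4,1.6,0],[0,0,0,0]]]'; python3 -m jog '[[[10,0,0,0],[12,0,0,0],[12,0,0,0],[6,0,0,0],[0,0,0,0]]]'; python3 go.py 0.615 -0.0549 0.0407 0.218
```

```text
time: 12.25
tcp_pos: [0.523, -0.0755, 0.0424]
tcp_rot: [3.138, -0.006, 0.218]
wrist_force: [-0.7, -0.8, -2.7]
finger_gap: 0.0152
time: 12.88
tcp_pos: [0.5618, -0.0667, 0.0416]
tcp_rot: [3.139, -0.004, 0.218]
wrist_force: [-0.4, 0.5, -4.3]
finger_gap: 0.0154
t 12.88 q [-1.170e-01  1.300e-01 -1.440e-01  1.292e+00 -1.000e-03  2.806e+00] p [ 0.5618 -0.0667  0.0416] rpy [ 3.1388 -0.0038  0.2184] z [ 0.0043 -0.0019 -1.    ]
tool mm [54.5  0.   1.1] rows 0.9078057419090733
spin 0.0004
```

```bash
python3 -m jog '[[[6,0,0,0],[6,0,0,0],[6,0,0,0],[0,0,0,0]]]'; python3 go.py 0.6151 -0.0549 0.0407 0.218;  python3 -m jog '[[[6,0,0,0],[6,0,0,0],[6,0,0,0],[0,0,0,0]]]'; python3 go.py 0.6151 -0.0549 0.0407 0.218
```

```text
time: 13.38
tcp_pos: [0.5792, -0.063, 0.0419]
tcp_rot: [3.139, -0.004, 0.218]
wrist_force: [-2.7, 0.0, -5.7]
finger_gap: 0.015
t 13.38 q [-1.080e-01  1.700e-01 -9.900e-02  1.298e+00 -2.000e-03  2.816e+00] p [ 0.5792 -0.063   0.0419] rpy [ 3.1387 -0.0037  0.218 ] z [ 0.0043 -0.002  -1.    ]
tool mm [36.8 -0.1  1.3] rows 0.6142039069365183
spin -0.0
time: 13.88
tcp_pos: [0.5979, -0.0589, 0.0425]
tcp_rot: [3.138, -0.006, 0.218]
wrist_force: [0.2, 0.2, -7.3]
finger_gap: 0.015
t 13.88 q [-9.800e-02  2.090e-01 -5.200e-02  1.303e+00 -1.000e-03  2.826e+00] p [ 0.5979 -0.0589  0.0425] rpy [ 3.1384 -0.0061  0.2184] z [ 0.0067 -0.0018 -1.    ]
tool mm [17.7 -0.2  1.9] rows 0.2963679467987876
spin 0.0004
```

```bash
python3 -m jog '[[[5,0,0.5,0],[5,0,0.3,0],[3,0,0.2,0],[0,0,0,0]]]'; python3 go.py 0.6151 -0.0549 0.0407 0.218;  python3 -m jog '[[[2,0,0,0],[0,0,0,0]]]'; python3 -m jog '[[[2,0,0,0],[0,0,0,0]]]';python3 go.py 0.6151 -0.0549 0.0407 0.218; python3 - <<'Q'
from h import *
cv2.imwrite(f"pics/side7.png",robot.get_image("side")[:,:,::-1])
im=cv2.imread("pics/side7.png")[:,:,::-1]; crop(im,(320,190),120,100,6,"pics/c7s.png")
Q
```

```text
time: 14.38
tcp_pos: [0.6103, -0.0562, 0.0416]
tcp_rot: [3.138, -0.006, 0.218]
wrist_force: [0.3, -0.9, -6.3]
finger_gap: 0.0152
t 14.38 q [-9.100e-02  2.380e-01 -2.000e-02  1.306e+00 -1.000e-03  2.832e+00] p [ 0.6103 -0.0562  0.0416] rpy [ 3.1383 -0.0059  0.2182] z [ 0.0065 -0.0019 -1.    ]
tool mm [ 5.  -0.2  1. ] rows 0.08470855560968353
spin 0.0002
time: 14.62
tcp_pos: [0.6118, -0.0558, 0.0416]
tcp_rot: [3.138, -0.005, 0.218]
wrist_force: [-0.5, 0.3, -5.9]
finger_gap: 0.0152
time: 14.88
tcp_pos: [0.6138, -0.0554, 0.0416]
tcp_rot: [3.138, -0.005, 0.218]
wrist_force: [-0.7, 0.2, -6.5]
finger_gap: 0.0153
t 14.88 q [-8.900e-02  2.470e-01 -9.000e-03  1.309e+00 -1.000e-03  2.834e+00] p [ 0.6138 -0.0554  0.0416] rpy [ 3.1384 -0.0053  0.218 ] z [ 0.0059 -0.002  -1.    ]
tool mm [ 1.4 -0.2  0.9] rows 0.027655071717990216
spin 0.0
```

View pics/c7s.png

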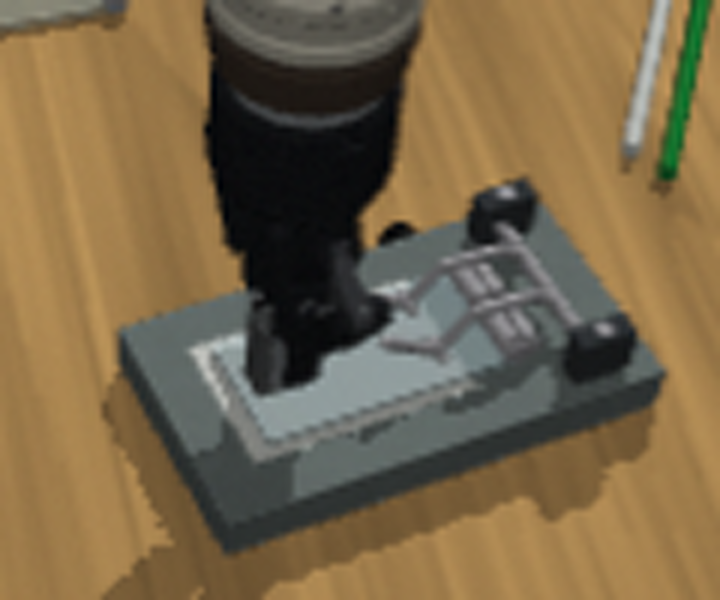

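The clips are over the bar and on the glass, and the bar is close to the stop. Feeling for the stop now.

```bash
python3 -m jog '[[[1.2,0,0,0],[0,0,0,0]]]'; python3 -m jog '[[[1.2,0,0,0],[0,0,0,0]]]'; python3 go.py 0.6151 -0.0549 0.0407 0.218
```

```text
time: 15.18
tcp_pos: [0.6149, -0.0551, 0.0416]
tcp_rot: [3.138, -0.005, 0.218]
wrist_force: [-0.4, -1.0, -6.5]
finger_gap: 0.0145
time: 15.42
tcp_pos: [0.6156, -0.0549, 0.0415]
tcp_rot: [3.138, -0.004, 0.218]
wrist_force: [-4.2, -0.8, -5.1]
finger_gap: 0.0152
t 15.43 q [-8.800e-02  2.520e-01 -3.000e-03  1.311e+00 -2.000e-03  2.835e+00] p [ 0.6156 -0.0549  0.0415] rpy [ 3.1385 -0.0043  0.218 ] z [ 0.0049 -0.0021 -1.    ]
tool mm [-0.5 -0.1  0.8] rows 0.016351969210183715
spin 0.0
```

```bash
python3 -m jog '[[[0.8,0,0,0],[0,0,0,0]]]'; python3 -m jog '[[[0.8,0,0,0],[0,0,0,0]]]'; python3 go.py 0.6151 -0.0549 0.0407 0.218
```

```text
time: 15.68
tcp_pos: [0.6157, -0.0549, 0.0415]
tcp_rot: [3.139, -0.003, 0.218]
wrist_force: [-9.7, -1.1, -3.9]
finger_gap: 0.0152
time: 15.92
tcp_pos: [0.6157, -0.0549, 0.0415]
tcp_rot: [3.139, -0.001, 0.218]
wrist_force: [-13.4, -2.7, -1.1]
finger_gap: 0.0149
t 15.93 q [-8.800e-02  2.550e-01  0.000e+00  1.314e+00 -2.000e-03  2.836e+00] p [ 0.6157 -0.0549  0.0415] rpy [ 3.1386e+00 -1.4000e-03  2.1760e-01] z [ 0.002  -0.0026 -1.    ]
tool mm [-0.5 -0.1  0.8] rows 0.01651906688956897
spin -0.0004
```

Firm stop: the TCP stands still while the force rises to 13 N. I'll ease the push, seat it down and release.

```bash
python3 -m jog '[[[-0.8,0,0.8,0],[0,0,0,0]]]' 1 30; python3 go.py; python3 -m jog '[[[0,0,0,0],[0,0,0,0],[0,0,0,0],[0,0,0,0],[0,0,0,0]]]' -1; python3 go.py
```

```text
time: 16.18
tcp_pos: [0.6156, -0.055, 0.0412]
tcp_rot: [3.138, -0.003, 0.218]
wrist_force: [-12.4, -1.7, -0.2]
finger_gap: 0.015
t 16.18 q [-8.800e-02  2.530e-01 -2.000e-03  1.311e+00 -2.000e-03  2.836e+00] p [ 0.6156 -0.055   0.0412] rpy [ 3.1385 -0.0033  0.2177] z [ 0.0039 -0.0023 -1.    ]
time: 16.8
tcp_pos: [0.6169, -0.0547, 0.0409]
tcp_rot: [3.138, -0.005, 0.218]
wrist_force: [-0.4, 0.1, -0.7]
finger_gap: 0.0853
t 16.8 q [-8.800e-02  2.540e-01 -2.000e-03  1.309e+00 -1.000e-03  2.836e+00] p [ 0.6169 -0.0547  0.0409] rpy [ 3.1384 -0.0054  0.218 ] z [ 0.006 -0.002 -1.   ]
```

```bash
python3 -m jog '[[[0,0,-15,0],[0,0,-30,0],[0,0,-40,0],[0,0,-50,0],[0,0,-30,0]]]'; python3 -m jog '[[[0,50,0,0],[0,60,0,0],[0,60,0,0],[0,60,0,0],[0,50,0,0]]]';python3 -m jog '[[[-40,0,0,0],[-40,0,0,0],[-40,0,0,0],[0,0,0,0]]]'; python3 - <<'Q'
from h import *
for n in ("side","top"): cv2.imwrite(f"pics/{n}8.png",robot.get_image(n)[:,:,::-1])
im=cv2.imread("pics/side8.png")[:,:,::-1]; crop(im,(325,195),110,80,7,"pics/c8s.png")
im=cv2.imread("pics/top8.png")[:,:,::-1]; crop(im,(264,168),90,100,6,"pics/c8t.png")
Q
python3 go.py
```

```text
time: 17.42
tcp_pos: [0.6162, -0.0544, 0.21]
tcp_rot: [3.137, -0.009, 0.218]
wrist_force: [0.4, -0.0, -0.4]
finger_gap: 0.0853
time: 18.05
tcp_pos: [0.6763, -0.33, 0.2078]
tcp_rot: [3.138, -0.006, 0.217]
wrist_force: [0.5, 0.8, -0.2]
finger_gap: 0.085
time: 18.55
tcp_pos: [0.5571, -0.3545, 0.208]
tcp_rot: [3.137, -0.006, 0.216]
wrist_force: [0.5, -0.5, 0.3]
finger_gap: 0.0855
t 18.65 q [-5.650e-01  3.530e-01  4.420e-01  1.653e+00  2.000e-03  2.359e+00] p [ 0.5593 -0.3539  0.2074] rpy [ 3.1373 -0.0066  0.2175] z [ 0.0073 -0.0028 -1.    ]
```

View pics/c8s.png

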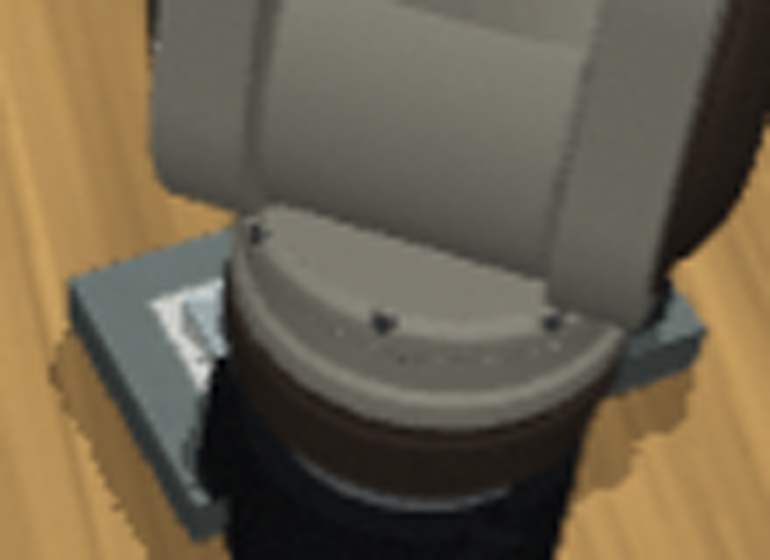

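View pics/c8t.png

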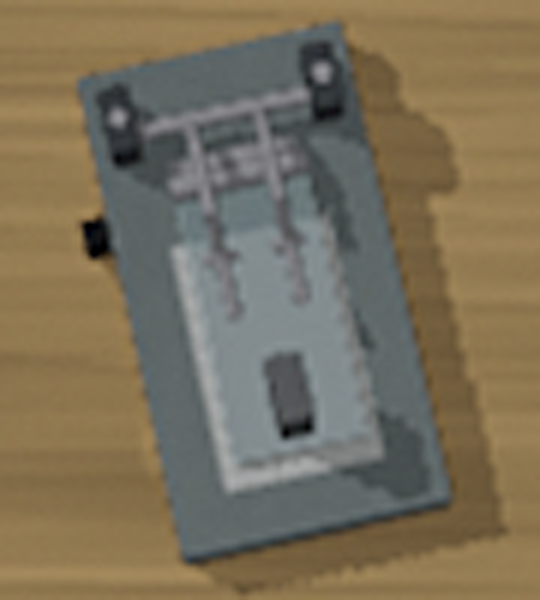

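View pics/top8.png

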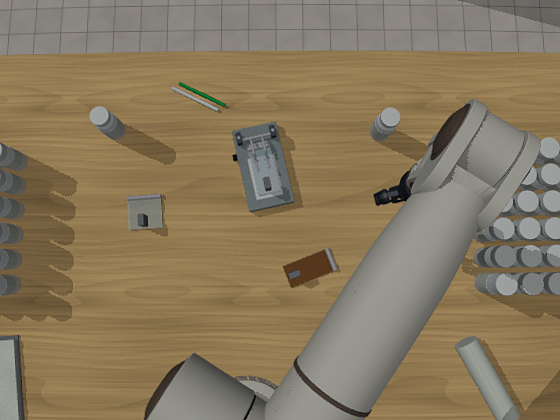

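The top view shows the slide on the stage, the bar at the stop, and the square plate untouched. The arm blocks the side camera, so I'll move it clear.

```bash
python3 -m jog '[[[-36,-49,0,0],[-36,-49,0,0],[-36,-49,0,0],[-36,-49,0,0],[-36,-49,0,0]]]'; python3 -m jog '[[[0,0,0,0],[0,0,0,0]]]'; python3 - <<'Q'
from edge import *
im={}
for n in ("side","top"): im[n]=robot.get_image(n).copy(); cv2.imwrite(f"pics/{n}9.png",im[n][:,:,::-1])
print(crop(im["side"],(325,195),110,80,7,"pics/c9s.png"),crop(im["top"],(260,165),70,70,8,"pics/c9t.png"))
for c in (["top"],["side"],["top","side"]):
    st=refine(E(D,stE,c),im,np.array([.6591,-.0452,.218]))
    L,b=slE(25); 
    for nm,e in (("block",E(b,stE,c)),("bar-ish+pane",E(L,[(0,1),(1,2),(3,0)],c))):
        q=refine(e,im,st.copy()); d=q[:2]-st[:2]; cc,s=np.cos(st[2]),np.sin(st[2])
        print(c,nm,"rel mm",1000*(cc*d[0]+s*d[1]),1000*(-s*d[0]+cc*d[1]),"yaw",q[2]-st[2])
Q
python3 go.py
```

```text
time: 19.27
tcp_pos: [0.3299, -0.1521, 0.205]
tcp_rot: [3.138, -0.006, 0.219]
wrist_force: [-1.3, 1.6, 1.9]
finger_gap: 0.0851
time: 19.52
tcp_pos: [0.3316, -0.1535, 0.2052]
tcp_rot: [3.137, -0.007, 0.219]
wrist_force: [0.0, 1.0, 0.1]
finger_gap: 0.0854
(270, 155) (225, 130)
edge resid [-0.36  0.02 -0.35 -0.01]
edge resid [0.2  1.08 0.23 1.02]
['top'] block rel mm -3.719750598787858 -0.49755168204606093 yaw -0.006307669818885975
edge resid [-0.   -2.01 -1.78]
['top'] bar-ish+pane rel mm -11.383331977458433 0.7322844282356477 yaw 0.006328227384434365
edge resid [-0.32 -0.16 -0.26 -0.2 ]
edge resid [2.11 0.54 1.28 0.39]
['side'] block rel mm -2.625115267504169 4.064516820687661 yaw -0.0036386764547144124
edge resid [-0.01  0.62  1.15]
['side'] bar-ish+pane rel mm -12.425514979276207 -1.2631871571437756 yaw 0.0019289814044469167
edge resid [ 0.05 -0.12 -0.75  0.1  -0.62 -0.02  0.1  -0.34]
edge resid [0.12 1.51 0.34 0.55 2.29 0.41 0.16 0.56]
['top', 'side'] block rel mm -3.8644988795082926 0.3367037663545841 yaw 0.004190222441682073
edge resid [ 0.44 -1.23 -2.23 -0.61  0.57  1.14]
['top', 'side'] bar-ish+pane rel mm -11.734300064716162 -1.6278264740414115 yaw -0.002274869845349886
t 19.62 q [-4.350e-01 -3.670e-01 -2.790e-01  1.653e+00  1.000e-03  2.488e+00] p [ 0.3315 -0.1538  0.2044] rpy [ 3.1385 -0.005   0.2183] z [ 0.0056 -0.0019 -1.    ]
```

View pics/c9s.png

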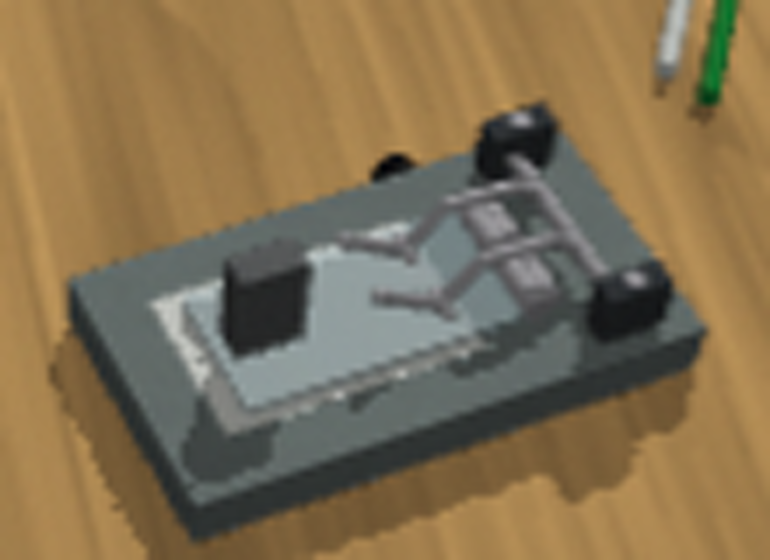

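View pics/c9t.png

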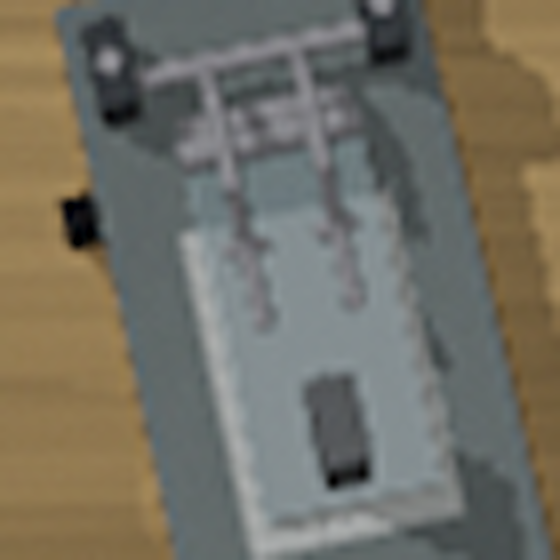

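```bash
python3 - <<'Q'
from edge import *
for n,off,sz,st in (("top",(225,130),(70,70),(.6601,-.0447,.218)),("side",(270,155),(110,80),(.6583,-.0458,.218))):
    f=8 if n=="top" else 7
    v=cv2.imread(f"pics/{n}9.png")[off[1]:off[1]+sz[1],off[0]:off[0]+sz[0]]
    v=cv2.resize(v,None,fx=f,fy=f,interpolation=cv2.INTER_CUBIC)
    L,b=slE(25)
    for poly,col in ((L,(0,0,255)),(b,(0,255,0)),([[65,30,33],[65,-30,33]],(255,0,0)),([[53,30,37],[53,-30,37]],(0,255,255))):
        u=(proj(n,tf(st,m(poly)))-off+.5)*f-.5
        cv2.polylines(v,[u.round().astype(np.int32)],True,col,1)
    cv2.imwrite(f"pics/o9{n}.png",v)
Q
```

```text
(no output)
```

View pics/o9top.png

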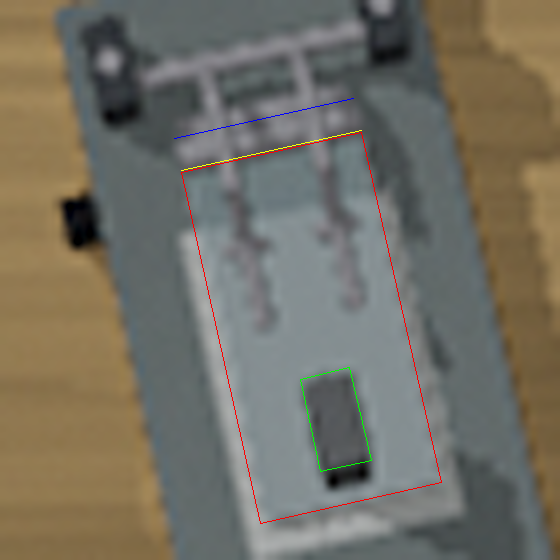

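View pics/o9side.png

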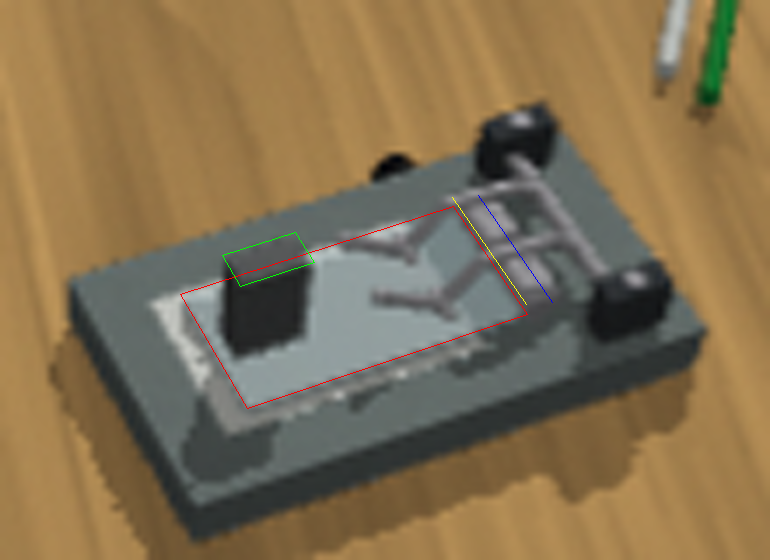

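The expected "home" outline (pane red, block green, stop face blue) coincides with both pictures to within about a pixel (≤2 mm). A quick check that the square plate hasn't moved, then I'll hand in.

```bash
python3 - <<'Q'
from h import *
a=cv2.imread("pics/top0.png")[180:245,115:180].astype(int); b=cv2.imread("pics/top9.png")[180:245,115:180].astype(int)
print("square diff max",abs(a-b).max(),abs(a-b).mean())
a=cv2.imread("pics/side0.png")[115:155,240:290].astype(int); b=cv2.imread("pics/side9.png")[115:155,240:290].astype(int)
print("side",abs(a-b).max(),abs(a-b).mean())
print(robot.sense()["time"]); print(robot.finish_job())
Q
```

```text
square diff max 7 1.0575936883629191
side 11 6.453833333333334
19.625
the job is handed in; nothing more can be done
None
```

The slide is fully home on the stage with both clips down on the glass, and I handed the job in at 19.6 s of the 48 s allowed. I gripped it by its block and lowered it onto the deck bar end first, clear of the clips. I then pushed it in until the end stop held it at about 13 N, released it and moved the arm clear.

- **Home position:** Where the slide should lie when home, drawn over both final pictures, matches to about a pixel (2 mm or less). It lies straight and centred, and the bar is at the stop. At the stop the gripper was within about 1 mm of the expected home position.
- **Clips:** In both pictures they lie behind the bar, on the glass. I did not measure the clip angle.
- **Square plate:** Its patch in the top picture is unchanged from the start. The side patch differs only by a small, even brightness shift.

**What did not go cleanly:**
- **Tool tilt:** Early on I turned the tool until its last joint reached the end of its range, which left the tool tilted by about 0.18 rad. I straightened it at the outer reach limit, where another joint also came to its limit, and no fault was reported. The wrist force peaked at about 37 N there, in free air.
- **Automatic edge fit:** My final fit of the glass outline disagreed by 11–12 mm, because it locked onto the edges of the white label under the glass. The fit to the block gave offsets of 3–4 mm with a poor match. I relied on the overlay and the stop contact instead.

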